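# Oil the index plunger and draw it back

## Robot

A 7-joint arm with a two-finger parallel gripper is mounted at the origin on the work surface. World frame = base frame: x ahead of the robot, y to its left, z up, the work surface at z = 0. Lengths are in m, angles in rad, forces in N, time in s.
With the tool pointing down it reaches from about 0.4 to 0.85 m from the base axis. Payload 10.4 kg.
Tool frame: the origin (TCP) lies on the centre line of the jaws, within the pads' length; the fingertips stand 14 mm ahead of it and the grasp point (between the pads) lies 5 mm behind it (tip_reach is the z of the fingertips in the tool frame, in m); z points along the fingers, x is the direction in which the jaws open and shut, and the axes are right-handed (so a half turn about z gives the same grasp; the last joint's range is limited). The gripper opens to 87 mm and grips with 3 to 60 N. Pads are 19 mm wide; open, the fingers measure 117 mm over their backs; the gripper's body (75 mm by 190 mm) begins 51 mm behind the grasp point.
Start: joints at [-1.279, 0.332, -0.065, 1.46, 0.022, 1.35, -0.088], TCP at [0.194, 0.594, 0.237] pointing down, gripper open.
Joint ranges: [-2.6, 2.6], [-0.5, 2.12], [-1.47, 1.34], [0.16, 2.42], [-1.27, 4.41], [0.06, 2.06], [-2.6, 2.6]. Speed limits (rad/s): [2.22, 2.22, 2.79, 2.79, 3.14, 3.14, 3.14].

## Interface

Orientations are given as a unit quaternion [x, y, z, w].
In Python, from bench import * gives the robot as it stands.
- The arm moves only by the tool carry_out, never from a script. Its argument "rows" is a list of rows, each a list of 5 numbers: the closure, from -1 (fully open) to 1 (shut), so that 0 is half open, then the shift along the tool's x, y, z in units of 30 mm (1.0 is 30 mm), then the turn about the tool's z in units of 5 degrees (1.0 is 5 degrees). In form: [[jaw, x, y, z, turn], ...]. A call has 1 to 20 rows; each row shifts and turns the pose as measured when the row begins, along the tool's axes as they then stand; what a row does not reach is not made up. A row lasts 1/12 s, in which the tool goes at most 41.7 mm and 7.16 degrees, less where a joint would pass 70% of its speed; a pose out of reach is approached as far as the arm can. A call is refused whole if a number of a shift passes 1 or a number of a turn 1, either way. A call with a gripper value outside its range is refused whole. The fingers move at their own pace and stop on an object; "force" is the grip in N (left out, the last holds). Time passes only in rows, so rows that do not move let the fingers close. It gives the time, the measured TCP pose, the force and the opening at its end, in the units of the state.
- read_state(): the state, without advancing time (a new reading comes with each control period).
- camera(name): name is "scene" or "top" or "wrist"; returns the picture (384x512x3 uint8, blue, green, red); there is no depth.
- camera_info(name): a dict with "fx", "fy", "cx", "cy" (pixels), "extrinsics" (4x4, takes a point from camera to world coordinates); the wrist camera has in their place "tool_from_camera" (4x4, takes a point from camera to tool coordinates, whose origin is the TCP and whose axes are the tool frame's). Camera axes: x right, y down, z forward; pixel columns grow to the right and rows downward; lengths in m; the calibration is good to about 2 mm. A picture is of the moment at which its call begins: read the wrist's pose just before it. camera_info takes no time and is no camera call.
- close_job(): hands the job in, once; it reports no verdict.
Trained networks look in the newest picture that a camera, given by its name, has taken for a name from the list of things; names that differ only in an ending like _2 or _b are one class to them, and where a whole thing is asked for, a point or a joint stands for the part that bears it (a point fixed in the world has none). Each returns a list of dicts, best first, with "conf" (0 to 1); they miss things now and then, are a little off and sometimes report something else, mostly with a low value. They report only what shows in the picture. A call takes as long as a camera call. They do not tell look-alikes from the thing itself.
- recognise(query, camera): "box" ([centre column, centre row, width, height] in pixels, round what is visible of it).
- silhouettes(query, camera): "mask" (384x512 bool, what is visible of it) and "box" ([centre column, centre row, width, height] in pixels, round what is visible of it).
- pinpoint(query, camera): "xy" ([column, row] in pixels: a listed point, or the origin of a listed thing).
The state is a dict: "time": time; "joint_positions": joint angles; "joint_vel": joint speeds; "joint_torque": joint torques, N m; "ee_pos": TCP position; "eef_rot": TCP orientation; "ft_force": force on the tool from outside, world axes, zero at the start; "torque": the same for the moment, N m; "width": finger opening in m.
Only numpy, scipy, OpenCV 4.12 (cv2) and the standard library are available. Lean on these libraries where they do the work, as an engineer would, in place of code of your own. Each camera call takes 0.05 s, during which the arm holds its last target. There are 200 camera calls.

## Task

Free up the punching turntable's index plunger: take the dauber from its stand, dip its felt end well down into the oil pot, dab the felt on the bare steel stem behind the plunger's black knob while the plunger is still seated, and stand the dauber back in its stand, fully down. Then pull the knob straight out as far as it goes, so that the pin is clear of its hole in the disc, and finish while still gripping it and holding it fully back. Keep the pot standing upright, and leave the mug, the thread spool and the wax block where they are.

Things in the scene. Friction and masses are not known exactly. Their poses are not given: they have to be found in the camera images.
- turntable: punching turntable bolted to the bench: grey base plate (its x from -60 to 125 mm, 130 wide, 12 thick), on it a flat steel disc 110 mm across (up to 112 mm high) and a grey upright housing block (x -49 to -9 mm, 36 wide, top at 98 mm). Origin on the bench under the plunger axis, z up. The plunger is level, along this x axis at y = 0, 75 mm up; its knob is on the -x side and is pulled to -x
- seat (a point): mouth of the plunger's seat hole in the disc's rim, a dark hole on the plunger axis, x = +5 mm from the turntable's origin; the pin shows in the 14 mm gap between it and the housing
- plunger (a joint): plunger travel (m): 0 = seated, pin 14 mm deep in the seat hole; grows as the knob is pulled out; stop at 0.026; clear of the hole above 0.015. A spring draws it in with 6 N at 0, 12.5 N at the stop: it snaps back if let go
- knob_mid (a point): plunger's black knob and steel stem, moving with it; axes as the turntable's. This point is on the axis, 75 mm above the bench, mid knob, 104 mm from the turntable's origin when seated. Knob 26 mm across for x -15 to +15 mm, end flange 36 across to x = -22; bare stem 16 across from x = +15 to the housing at +55. The knob overhangs bare bench: pinch it from above, fingers closing along y
- stem_mid (a point): middle of the bare stem's 40 mm between knob and housing, on the plunger axis (8 mm below the stem's top)
- dauber: dauber standing felt down in its stand, 165 mm long, 70 g; origin at the felt tip, z up along it. Grey felt end 20 mm across, 30 long, rounded; steel rod 12 across; round steel drip collar 54 across, 6 thick (75 to 81 mm above the tip); round wooden handle 22 across (81 to 165 mm)
- dauber_tip (a point): the lowest point of the felt end (the dauber's origin)
- dauber_grip (a point): point on the axis of the wooden handle, 135 mm above the tip, to grip from above
- stand: wooden block 80 x 80 x 85 mm high, fixed, with one round vertical hole 34 mm across right through its middle. Origin under its centre on the bench. The dauber hangs in it by its collar: fully down, the collar lies on the block's top and the felt tip is 10 mm above the bench
- pot: oil pot: dark open steel cup without a handle, 84 mm across at the rim, 60 mm high, wall 4 mm, narrower at the foot, loose, about 0.4 kg. Origin under its centre; inner floor about 5 mm up, rim at 60 mm
- mug: white ceramic mug with a side handle, 80 mm wide, 90 mm high (a bystander, not the oil pot); origin under its centre
- spool: thread spool with two flanges, 60 mm wide, 70 mm high, a bystander; origin under its centre
- wax_block: small pale block of wax, 50 x 80 x 30 mm, a bystander; origin under its centre
Things that resemble listed ones, but are neither listed nor needed, are in the scene too. Leave any blue or turquoise look-alike of the dauber alone.

How it is judged:
By the outcome, as a careful person would: the job done as asked, in the order asked, and still so for the second after the job is handed in, while the arm keeps its last pose, push and grip.
It also fails if it takes over 54 s, if anything falls off the work surface, if the arm or the gripper's body presses on something with over 40 N, if the wrist force passes 120 N, or if a joint passes its speed limit or range.

## Working session

There is one attempt and no reset: what is moved stays moved. The work goes in short steps, Python scripts to look and compute and a tool call to move; the robot and the scene stay as the last step left them, time stands still between calls to the robot, and variables do not carry over. Pictures are saved under pics/ and viewed, about 8 in all and at most 12, crops included, and the job is handed in when it is done.

Besides the shell and the picture viewer there is one more tool, called after "Call:" as name(argument=value, ...) on one line, values as JSON. carry_out: Moves the arm, as the interface text tells. Its arguments: {"type":"object","properties":{"rows":{"type":"array","items":{"type":"array","items":{"type":"number"}}},"force":{"type":"number"}},"required":["rows"]}

```bash
mkdir -p pics
cat > h.py <<'E'
from bench import *
import numpy as np, cv2
from scipy.spatial.transform import Rotation as R
def cam(n):
    i=camera_info(n)
    if 'extrinsics' in i: T=np.array(i['extrinsics'])
    else:
        s=read_state(); W=np.eye(4); W[:3,:3]=R.from_quat(s['eef_rot']).as_matrix(); W[:3,3]=s['ee_pos']
        T=W@np.array(i['tool_from_camera'])
    return i,T
def at_z(n,uv,z,c=None):
    i,T=c or cam(n); d=T[:3,:3]@np.array([(uv[0]-i['cx'])/i['fx'],(uv[1]-i['cy'])/i['fy'],1]); o=T[:3,3]
    return o+d*(z-o[2])/d[2]
def proj(n,p,c=None):
    i,T=c or cam(n); q=np.linalg.inv(T)@np.r_[p,1]
    return np.array([i['fx']*q[0]/q[2]+i['cx'],i['fy']*q[1]/q[2]+i['cy']])
def tri(a,b): # [(cam,uv)]x2
    A=[];B=[]
    for n,uv in (a,b):
        i,T=cam(n); d=T[:3,:3]@np.array([(uv[0]-i['cx'])/i['fx'],(uv[1]-i['cy'])/i['fy'],1]); d/=np.linalg.norm(d)
        P=np.eye(3)-np.outer(d,d); A.append(P);B.append(P@T[:3,3])
    x=np.linalg.lstsq(np.vstack(A),np.hstack(B),rcond=None)[0]; return x
E
cat > a.py <<'E'
from h import *
np.set_printoptions(precision=4,suppress=True)
s=read_state(); print({k:np.round(v,4) for k,v in s.items()})
for n in ('scene','top'):
    im=camera(n); cv2.imwrite(f'pics/{n}0.png',im)
    print(n,cam(n)[1], camera_info(n)['fx'])
    for q in ['turntable','seat','knob_mid','stem_mid','dauber','dauber_tip','dauber_grip','stand','pot','mug','spool','wax_block']:
        print(n,q,[(np.round(r['xy']),round(r['conf'],2)) for r in pinpoint(q,n)][:4])
E
python3 a.py; python3 -c "
import cv2,numpy as np
a=[cv2.imread(f'pics/{n}0.png') for n in('scene','top')]
cv2.imwrite('pics/both0.png',cv2.resize(np.vstack(a),None,fx=.78,fy=.78)) "
```

```text
{'time': np.float64(0.0), 'joint_positions': array([-1.2786,  0.3329, -0.0647,  1.461 ,  0.0216,  1.3499, -0.0885]), 'joint_vel': array([ 0.0015, -0.0004, -0.0003, -0.0003,  0.0006,  0.0003, -0.001 ]), 'joint_torque': array([ -0.001 , -62.3231,   0.024 , -38.9902,  -0.0613,   0.0394,
         0.0001]), 'ee_pos': array([0.1934, 0.5939, 0.2357]), 'eef_rot': array([ 0.8092,  0.5875, -0.0006,  0.0004]), 'ft_force': array([ 0.1073,  0.3971, -0.6503]), 'torque': array([-0.0558,  0.0047, -0.0576]), 'width': np.float64(0.0871)}
scene [[-0.2625  0.7948 -0.5471  1.1828]
 [ 0.9649  0.2206 -0.1424  0.1535]
 [ 0.0075 -0.5653 -0.8249  1.0793]
 [ 0.      0.      0.      1.    ]] 496.00462836938
scene turntable [(array([270., 230.]), 0.66)]
scene seat [(array([265., 214.]), 0.61)]
scene knob_mid [(array([294., 181.]), 0.7), (array([266., 230.]), 0.33)]
scene stem_mid [(array([286., 195.]), 0.81)]
scene dauber [(array([215., 161.]), 0.77), (array([172., 138.]), 0.72), (array([168., 167.]), 0.57)]
scene dauber_tip [(array([170., 135.]), 0.96), (array([207., 157.]), 0.72)]
scene dauber_grip [(array([15
[... 335 characters left out ...]
 0.0061 -0.2151 -0.9766  1.3759]
 [ 0.      0.      0.      1.    ]] 485.376500227029
top turntable [(array([234., 189.]), 0.81)]
top seat [(array([233., 179.]), 0.73)]
top knob_mid [(array([216., 218.]), 0.54)]
top stem_mid [(array([224., 205.]), 0.72)]
top dauber [(array([306., 249.]), 0.71), (array([343., 230.]), 0.7), (array([226., 208.]), 0.67)]
top dauber_tip []
top dauber_grip [(array([358., 265.]), 0.7), (array([309., 238.]), 0.68), (array([155., 143.]), 0.65), (array([350., 221.]), 0.62)]
top stand [(array([342., 228.]), 0.6)]
top pot [(array([148., 204.]), 0.82)]
top mug [(array([345., 151.]), 0.64)]
top spool [(array([158., 143.]), 0.9)]
top wax_block [(array([192., 249.]), 0.73)]
```

View pics/scene0.png

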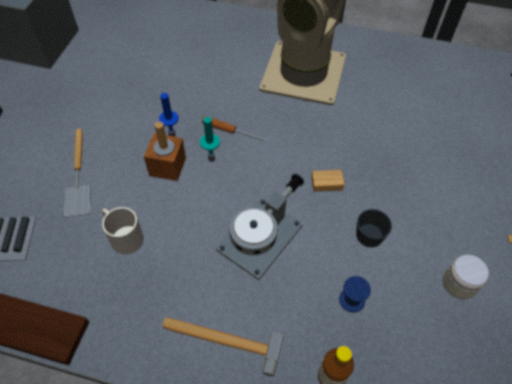

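View pics/top0.png

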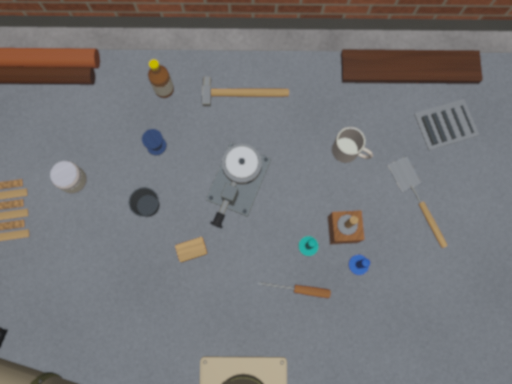

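The brown-handled dauber stands in its wooden stand (scene 161,135; top 348,226). Blue and turquoise look-alikes are at top (360,264) and (308,245), the pot is at top (145,203), and the turntable knob is at top (217,219) with its disc at (241,162).

```bash
cat > b.py <<'E'
from h import *
np.set_printoptions(precision=4,suppress=True)
print('pot rim',at_z('top',(145,202),.06),at_z('scene',(374,227),.03))
print('knob',at_z('top',(218,219),.075),at_z('scene',(296,182),.075), tri(('top',(216,218)),('scene',(294,181))))
print('disc',at_z('top',(241,162),.112))
print('stem',at_z('top',(224,205),.075),at_z('scene',(286,195),.075))
print('tt',at_z('top',(234,189),.0),at_z('scene',(270,230),.0))
print('dauber top',at_z('top',(354,220),.175), at_z('scene',(160,124),.175))
print('stand',at_z('top',(347,227),.085),at_z('top',(342,228),0),at_z('scene',(170,168),0))
print('blue',at_z('top',(358,265),.0),'turq',at_z('top',(308,246),0.))
print('wax',at_z('top',(191,249),.03),'mug',at_z('top',(348,146),.05),'spool',at_z('top',(154,142),.03))
print(camera_info('wrist'))
E
python3 b.py
```

```text
pot rim [0.5242 0.2729 0.06  ] [0.52   0.2837 0.03  ]
knob [0.476  0.0699 0.075 ] [0.4716 0.0748 0.075 ] [0.4774 0.0724 0.0861]
disc [0.6259 0.0087 0.112 ]
stem [0.5146 0.0544 0.075 ] [0.5159 0.0597 0.075 ]
tt [0.5755 0.0306 0.    ] [0.5789 0.0381 0.    ]
dauber top [ 0.4605 -0.2768  0.175 ] [ 0.4628 -0.272   0.175 ]
stand [ 0.4552 -0.2766  0.085 ] [ 0.4639 -0.2791  0.    ] [ 0.4646 -0.2703  0.    ]
blue [ 0.3597 -0.3206  0.    ] turq [ 0.412  -0.1811  0.    ]
wax [0.3988 0.1457 0.03  ] mug [ 0.6926 -0.2947  0.05  ] spool [0.7066 0.263  0.03  ]
{'fx': 324.47163784905365, 'fy': 324.47163784905365, 'cx': 249.431997051934, 'cy': 195.48588078560718, 'tool_from_camera': array([[ 1.    , -0.0007,  0.0004, -0.0007],
       [ 0.0006,  0.9591,  0.283 , -0.0781],
       [-0.0006, -0.283 ,  0.9591, -0.1499],
       [ 0.    ,  0.    ,  0.    ,  1.    ]])}
```

Call:
carry_out(rows=[[-1,-0.68,0.95,-0.2,0.5],[-1,-0.68,0.95,-0.2,0.4],[-1,-0.68,0.95,-0.2,0],[-1,-0.68,0.95,-0.2,0],[-1,-0.68,0.95,-0.2,0],[-1,-0.68,0.95,-0.2,0],[-1,-0.68,0.95,-0.2,0],[-1,-0.68,0.95,-0.2,0],[-1,-0.68,0.95,-0.2,0],[-1,-0.68,0.95,-0.2,0],[-1,-0.68,0.95,-0.2,0],[-1,-0.68,0.95,-0.2,0],[-1,-0.68,0.95,-0.2,0],[-1,-0.68,0.95,-0.2,0],[-1,-0.68,0.95,-0.2,0],[-1,-0.68,0.95,-0.2,0],[-1,0,0,0,0],[-1,0,0,0,0]], force=30)

```text
time: 2.8
ee_pos: [0.5027, 0.0952, 0.3366]
eef_rot: [0.832, 0.555, 0.002, -0.001]
ft_force: [-0.8, 0.8, -0.7]
width: 0.087
```

```bash
cat > c.py <<'E'
from h import *
import sys
np.set_printoptions(precision=4,suppress=True)
tag=sys.argv[1]; Z=dict(knob_mid=.075,stem_mid=.075,seat=.075,turntable=0,pot=0,stand=0,spool=0,wax_block=0,mug=0,dauber_grip=.145,dauber_tip=.01)
s=read_state(); print(s['ee_pos'],'yaw',np.degrees(np.arctan2(*R.from_quat(s['eef_rot']).as_matrix()[[1,0],0])),s['time'],s['width'],'F',s['ft_force'])
c=cam('wrist'); im=camera('wrist'); cv2.imwrite(f'pics/w{tag}.png',im)
for q in sys.argv[2:]:
    for r in pinpoint(q,'wrist')[:3]: print(q,np.round(r['xy'],1),round(r['conf'],2),at_z('wrist',r['xy'],Z[q],c))
E
python3 c.py 1 knob_mid stem_mid seat turntable pot
```

```text
[0.5027 0.0952 0.3366] yaw 67.39559442253248 2.8 0.08696536405989587 F [-0.8048  0.7707 -0.7162]
knob_mid [224.  155.4] 0.89 [0.4815 0.0696 0.075 ]
stem_mid [221.3 179.9] 0.67 [0.5096 0.0533 0.075 ]
seat [222.3 234. ] 0.64 [0.5797 0.0235 0.075 ]
seat [ 20.8 219.7] 0.29 [ 0.4557 -0.2182  0.075 ]
turntable [230.2 213.4] 0.77 [0.5795 0.0312 0.    ]
pot [371.  119.5] 0.93 [0.5256 0.2798 0.    ]
```

View pics/w1.png

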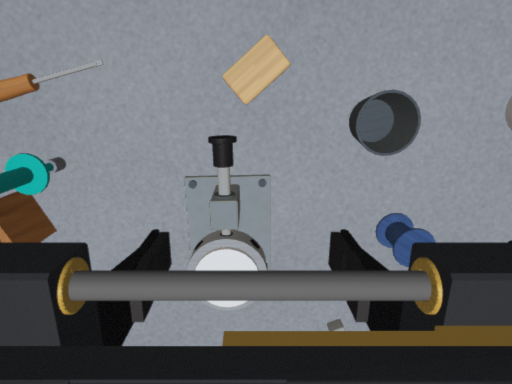

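The knob is at (223,152), the stem at (224,182), and the base plate's near corners at (186,177) and (270,176). The pot rim is an ellipse centred near (389,122).

```bash
cat > d.py <<'E'
from h import *
np.set_printoptions(precision=4,suppress=True)
c=cam('wrist')
a,b=at_z('wrist',(186,177),.012,c),at_z('wrist',(270.5,176),.012,c); print('corners',a,b,np.linalg.norm(a-b),np.degrees(np.arctan2(*(b-a)[[1,0]])))
print('pot rim',at_z('wrist',(389,122),.06,c)); print('pot floor',at_z('wrist',(375,120),.005,c))
print('flange',at_z('wrist',(222.5,139),.085,c),'stem',at_z('wrist',(224,180),.083,c),'knob',at_z('wrist',(223,152),.088,c))
m=silhouettes('pot','wrist')[0]; print(m['box'],m['conf'])
E
python3 d.py
```

```text
corners [ 0.4964 -0.0018  0.012 ] [0.5432 0.1157 0.012 ] 0.12650806219213967 68.26674893382456
pot rim [0.5235 0.2835 0.06  ]
pot floor [0.5252 0.2858 0.005 ]
flange [0.4599 0.0798 0.085 ] stem [0.5083 0.0604 0.083 ] knob [0.4744 0.0743 0.088 ]
[385.6, 122.3, 68.5, 68.7] 0.87
```

Call:
carry_out(rows=[[-1,-0.99,0.28,0,0],[-1,-0.99,0.28,0,0],[-1,-0.99,0.28,0,0],[-1,-0.99,0.28,0,0],[-1,-0.99,0.28,0,0],[-1,-0.99,0.28,0,0],[-1,-0.99,0.28,0,0],[-1,-0.99,0.28,0,0],[-1,-0.99,0.28,0,0],[-1,-0.99,0.28,0,0],[-1,-0.99,0.28,0,0],[-1,-0.99,0.28,0,0],[-1,0,0,0,0],[-1,0,0,0,0]])

```text
time: 4.32
ee_pos: [0.4607, -0.2756, 0.3333]
eef_rot: [0.824, 0.567, 0.002, -0.001]
ft_force: [0.4, 0.3, -0.5]
width: 0.0873
```

```bash
python3 c.py 2 dauber_grip stand
```

```text
[ 0.4607 -0.2756  0.3333] yaw 69.11985083785295 4.3167 0.08725586746718256 F [ 0.3987  0.2769 -0.4634]
dauber_grip [327.2  89.5] 0.97 [ 0.4065 -0.1717  0.145 ]
dauber_grip [186.5  90.2] 0.95 [ 0.3573 -0.3023  0.145 ]
dauber_grip [247.2 179. ] 0.92 [ 0.4632 -0.2786  0.145 ]
stand [247.  156.6] 0.66 [ 0.4635 -0.2791  0.    ]
```

View pics/w2.png

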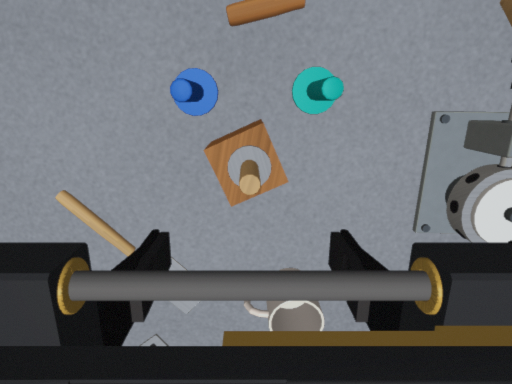

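The dauber's handle top is at (250,184) and its collar at (249,165), on a stand whose top is centred near (247,165). The look-alikes are well clear at (195,91) and (316,90).

```bash
cat > e.py <<'E'
from h import *
np.set_printoptions(precision=4,suppress=True)
c=cam('wrist')
for n,uv,z in [('handle top',(250,184.5),.175),('collar',(249,165),.091),('stand top',(246.7,164.8),.085)]: 
    p=at_z('wrist',uv,z,c); s=read_state(); M=R.from_quat(s['eef_rot']).as_matrix(); print(n,p,'tool',M.T@(p-s['ee_pos']))
print(proj('wrist',np.array([.4607,-.2756,.3333]),c), M)
E
python3 e.py
```

```text
handle top [ 0.4632 -0.2738  0.175 ] tool [-0.0001  0.0017  0.1584]
collar [ 0.4603 -0.2733  0.091 ] tool [-0.0011 -0.0013  0.2424]
stand top [ 0.4602 -0.2763  0.085 ] tool [-0.004  -0.0004  0.2484]
[247.7077 258.9596] [[ 0.3541  0.9352  0.0029]
 [ 0.9352 -0.3541  0.0057]
 [ 0.0064  0.0007 -1.    ]]
```

Call:
carry_out(rows=[[-1,0,0.02,0.7,0],[-1,0,0,0.9,0],[-1,0,0,0.9,0],[-1,0,0,0.9,0],[-1,0,0,0.9,0],[-1,0,0,0.9,0],[-1,0,0,0.7,0],[-1,0,0,0.4,0],[-1,0,0,0.15,0],[-1,0,0,0,0]])

```text
time: 5.3
ee_pos: [0.4698, -0.2569, 0.1327]
eef_rot: [0.816, 0.579, 0.007, -0.002]
ft_force: [-0.8, 0.1, -0.6]
width: 0.0871
```

```bash
python3 c.py 3 dauber_grip
```

```text
[ 0.4698 -0.2569  0.1327] yaw 70.70021408943664 5.3 0.08710944454713546 F [-0.8433  0.1258 -0.5962]
dauber_grip [54.3 69.8] 0.68 [ 0.3598 -0.3004  0.145 ]
dauber_grip [205.5 273.8] 0.63 [ 0.4637 -0.2778  0.145 ]
dauber_grip [391.5  74.3] 0.56 [ 0.4054 -0.175   0.145 ]
```

View pics/w3.png

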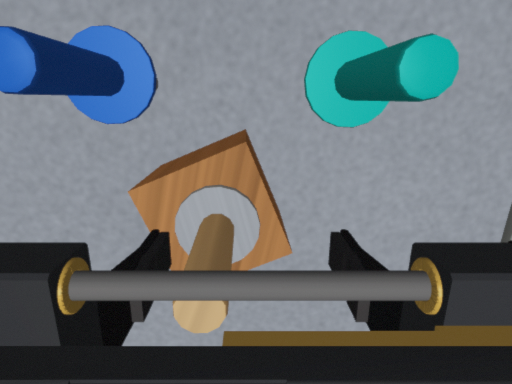

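The descent drifted about 20 mm sideways. The handle (top at 200,310) is now off-centre toward the left finger but still between the fingers, so I'll correct it and move more slowly.

Call:
carry_out(rows=[[-1,-0.22,0,-0.1,0.2],[-1,-0.22,0,-0.1,0.2],[-1,-0.2,0,-0.05,0.2],[-1,0,0,0,0]])

```text
time: 5.73
ee_pos: [0.465, -0.2781, 0.1458]
eef_rot: [0.832, 0.555, 0.01, 0.0]
ft_force: [-0.5, -0.5, 0.0]
width: 0.0868
```

```bash
python3 c.py 4 dauber_grip
cat > f.py <<'E'
from h import *
import sys
p=np.array(eval(sys.argv[1])); s=read_state(); M=R.from_quat(s['eef_rot']).as_matrix()
np.set_printoptions(precision=4,suppress=True)
d=M.T@(p-s['ee_pos']); print(s['time'],'pos',s['ee_pos'],'yaw',np.degrees(np.arctan2(M[1,0],M[0,0])),'zaxis',M[:,2],'F',s['ft_force'],'w',s['width']); print('units',d/.03)
E
python3 f.py [.4632,-.2748,.140]
```

```text
[ 0.465  -0.2781  0.1458] yaw 67.41813486896869 5.7333 0.0868227784551574 F [-0.4587 -0.5261  0.0108]
dauber_grip [105.6  75.2] 0.73 [ 0.3595 -0.302   0.145 ]
dauber_grip [419.7  60.5] 0.57 [ 0.406  -0.1746  0.145 ]
dauber_grip [251.4 253.6] 0.55 [ 0.4628 -0.2768  0.145 ]
5.8333 pos [ 0.4653 -0.2769  0.1452] yaw 67.55524207276888 zaxis [ 0.0163  0.0109 -0.9998] F [-0.0092  0.3459  0.3469] w 0.08706958105004566
units [ 0.0341 -0.0943  0.1731]
```

Call:
carry_out(rows=[[-1,0.03,-0.1,0.17,0],[-1,0,0,0,0],[1,0,0,0,0],[1,0,0,0,0],[1,0,0,0,0],[1,0,0,0,0],[1,0,0,0,0],[1,0,0,0,0],[1,0,0,0,0],[1,0,0,0,0]], force=35)

```text
time: 6.67
ee_pos: [0.4629, -0.2735, 0.1391]
eef_rot: [0.831, 0.557, 0.01, -0.001]
ft_force: [-0.1, -0.6, 0.3]
width: 0.0414
```

```bash
python3 f.py [.4632,-.2748,.320]
```

```text
6.6667 pos [ 0.4629 -0.2735  0.1391] yaw 67.66196851067895 zaxis [ 0.0155  0.0117 -0.9998] F [-0.1404 -0.6244  0.3256] w 0.04139369189400577
units [ 0.0653  0.086  -6.0302]
```

Call:
carry_out(rows=[[1,0,0,0,0],[1,0,0,0,0],[1,0,0,0,0],[1,0,0,0,0],[1,0,0,0,0],[1,0,0,0,0]])

```text
time: 7.17
ee_pos: [0.4628, -0.274, 0.1394]
eef_rot: [0.831, 0.556, 0.01, -0.0]
ft_force: [-0.6, -0.1, 0.1]
width: 0.0212
```

```bash
python3 f.py [.4632,-.2748,.300]
```

```text
7.1667 pos [ 0.4628 -0.274   0.1394] yaw 67.6350273274415 zaxis [ 0.0157  0.0112 -0.9998] F [-0.607  -0.0558  0.0728] w 0.021232733488060002
units [ 0.0685  0.0778 -5.3539]
```

Call:
carry_out(rows=[[1,0,0,-0.3,0],[1,0,0,-0.4,0],[1,0,0,-0.4,0],[1,0,0,-0.4,0],[1,0,0,-0.4,0],[1,0,0,-0.3,0],[1,0,0,0,0]])

```text
time: 7.75
ee_pos: [0.4613, -0.2748, 0.2128]
eef_rot: [0.831, 0.556, 0.01, -0.0]
ft_force: [0.4, -0.5, -0.5]
width: 0.0216
```

```bash
python3 f.py [.4632,-.2748,.250]
```

```text
7.75 pos [ 0.4613 -0.2748  0.2128] yaw 67.58466153327896 zaxis [ 0.0158  0.0114 -0.9998] F [ 0.384  -0.5096 -0.5497] w 0.02161910261794799
units [ 0.046   0.0708 -1.2387]
```

Call:
carry_out(rows=[[1,0.05,0.05,-0.5,0],[1,0,0,-0.7,0],[1,0,0,-0.7,0],[1,0,0,-0.7,0],[1,0,0,-0.5,0],[1,0.3,-0.1,-0.1,0],[1,0.65,-0.19,0,0],[1,0.65,-0.19,0,0],[1,0.65,-0.19,0,0],[1,0.65,-0.19,0,0],[1,0.65,-0.19,0,0],[1,0.65,-0.19,0,0],[1,0.65,-0.19,0,0],[1,0.65,-0.19,0,0],[1,0.65,-0.19,0,0],[1,0.65,-0.19,0,0],[1,0.65,-0.19,0,0],[1,0.65,-0.19,0,0],[1,0.65,-0.19,0,0],[1,0.3,-0.1,0,0]])

```text
time: 9.42
ee_pos: [0.4891, 0.0159, 0.3172]
eef_rot: [0.833, 0.552, 0.01, -0.001]
ft_force: [0.7, 0.4, -1.7]
width: 0.0213
```

```bash
python3 f.py [.524,.284,.310]
```

```text
9.4167 pos [0.4891 0.0159 0.3172] yaw 67.08450029537241 zaxis [ 0.0149  0.012  -0.9998] F [ 0.6612  0.4225 -1.692 ] w 0.021348125577833103
units [ 8.6783 -2.41    0.3652]
```

Call:
carry_out(rows=[[1,0.4,-0.1,0,0],[1,0.65,-0.18,0,0],[1,0.65,-0.18,0,0],[1,0.65,-0.18,0,0],[1,0.65,-0.18,0,0],[1,0.65,-0.18,0,0],[1,0.65,-0.18,0,0],[1,0.65,-0.18,0,0],[1,0.65,-0.18,0,0],[1,0.65,-0.18,0,0],[1,0.65,-0.18,0,0],[1,0.65,-0.18,0,0],[1,0.65,-0.18,0,0],[1,0.4,-0.13,0,0],[1,0,0,0,0]])

```text
time: 10.67
ee_pos: [0.5274, 0.2901, 0.3186]
eef_rot: [0.836, 0.548, 0.008, -0.0]
ft_force: [0.2, 0.3, -1.2]
width: 0.0212
```

```bash
python3 c.py 5 pot dauber_tip; python3 f.py [.524,.284,.210]
```

```text
[0.5274 0.2901 0.3186] yaw 66.50183480489044 10.6667 0.021239748172353624 F [ 0.1857  0.34   -1.2012]
10.8167 pos [0.5281 0.2863 0.3193] yaw 66.27427970718493 zaxis [ 0.0136  0.0081 -0.9999] F [-0.0188 -0.2344  0.1404] w 0.021245103111880045
units [-0.1714 -0.1274  3.6394]
```

View pics/w5.png

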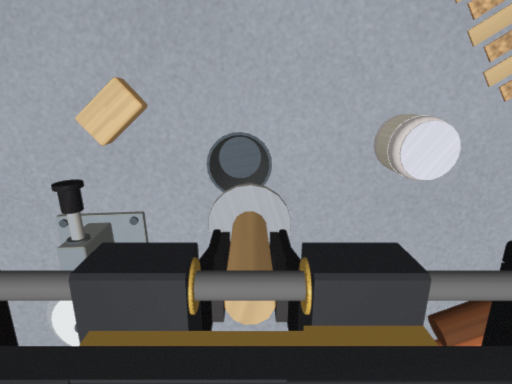

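The pot rim is centred at (239,164), the collar of the held dauber is at (249,222), and the handle sits squarely between the pads.

```bash
python3 - <<'E'
from h import *
np.set_printoptions(precision=4,suppress=True)
c=cam('wrist'); print('rim',at_z('wrist',(239.5,164),.06,c),'floor',at_z('wrist',(240,157),.005,c),'collar',at_z('wrist',(249.3,222),.271,c)); print(read_state()['ee_pos'])
E
python3 f.py [.524,.284,.210]
```

```text
rim [0.5269 0.2759 0.06  ] floor [0.5276 0.2755 0.005 ] collar [0.5271 0.2866 0.271 ]
[0.5281 0.2863 0.3193]
10.8167 pos [0.5281 0.2863 0.3193] yaw 66.27427970718493 zaxis [ 0.0136  0.0081 -0.9999] F [-0.0188 -0.2344  0.1404] w 0.021245103111880045
units [-0.1714 -0.1274  3.6394]
```

Call:
carry_out(rows=[[1,-0.15,0.02,0.3,0],[1,-0.1,0,0.5,0],[1,0,0,0.5,0],[1,0,0,0.5,0],[1,0,0,0.5,0],[1,0,0,0.5,0],[1,0,0,0.4,0],[1,0,0,0,0]])

```text
time: 11.48
ee_pos: [0.5307, 0.2649, 0.2239]
eef_rot: [0.842, 0.539, 0.011, 0.002]
ft_force: [-0.2, 0.5, -1.6]
width: 0.0217
```

```bash
python3 f.py [.526,.278,.1425]
```

```text
11.4833 pos [0.5307 0.2649 0.2239] yaw 65.28799211899491 zaxis [ 0.0204  0.0091 -0.9997] F [-0.2307  0.4892 -1.592 ] w 0.02170888273718788
units [ 0.2877 -0.3643  2.7124]
```

Call:
carry_out(rows=[[1,0.28,-0.36,0,-0.2],[1,0.05,0,0.3,-0.2],[1,0.05,0,0.3,0],[1,0.05,0,0.3,0],[1,0.0,0,0.3,0],[1,0,0,0.2,0],[1,0,0,0,0]])

```text
time: 12.07
ee_pos: [0.5282, 0.2804, 0.1811]
eef_rot: [0.832, 0.554, 0.013, 0.002]
ft_force: [-0.2, 0.0, -1.2]
width: 0.0211
```

```bash
python3 f.py [.526,.278,.1425]
```

```text
12.0667 pos [0.5282 0.2804 0.1811] yaw 67.29228966949218 zaxis [ 0.0238  0.0108 -0.9997] F [-0.2378  0.0091 -1.2452] w 0.021119290427536314
units [-0.1277 -0.0589  1.2833]
```

Call:
carry_out(rows=[[1,-0.1,-0.05,0.3,0],[1,0,0,0.3,0],[1,0,0,0.3,0],[1,0,0,0.25,0],[1,0,0,0.1,0],[1,0,0,0,0],[1,0,0,0,0]])

```text
time: 12.65
ee_pos: [0.5262, 0.2777, 0.1386]
eef_rot: [0.833, 0.554, 0.012, 0.002]
ft_force: [1.2, -0.1, -1.3]
width: 0.0212
```

```bash
python3 f.py [.526,.278,.1425]
```

```text
12.65 pos [0.5262 0.2777 0.1386] yaw 67.2483906657389 zaxis [ 0.0228  0.0097 -0.9997] F [ 1.1686 -0.0948 -1.3052] w 0.02124815885236429
units [ 0.0077 -0.008  -0.1302]
```

Call:
carry_out(rows=[[1,0,0,-0.3,0],[1,0,0,-0.4,0],[1,0,0,-0.4,0],[1,0,0,-0.4,0],[1,0,0,-0.5,0],[1,0,0,-0.5,0],[1,0,0,-0.5,0],[1,0,0,-0.5,0],[1,0,0,-0.5,0],[1,0,0,-0.3,0],[1,0,0,0,0]])

```text
time: 13.57
ee_pos: [0.5248, 0.2765, 0.2901]
eef_rot: [0.833, 0.553, 0.019, 0.002]
ft_force: [0.1, 1.1, -1.1]
width: 0.0217
```

```bash
python3 f.py [.5114,.0604,.265]
```

```text
13.5667 pos [0.5248 0.2765 0.2901] yaw 67.18868935004161 zaxis [ 0.0345  0.0182 -0.9992] F [ 0.0832  1.1203 -1.1003] w 0.021705712989678584
units [-6.8366  2.364   0.6912]
```

Call:
carry_out(rows=[[1,-0.3,0.1,0,0],[1,-0.49,0.17,0,0],[1,-0.49,0.17,0,0],[1,-0.49,0.17,0,0],[1,-0.49,0.17,0,0],[1,-0.49,0.17,0,0],[1,-0.49,0.17,0,0],[1,-0.49,0.17,0,0],[1,-0.49,0.17,0,0],[1,-0.49,0.17,0,0],[1,-0.49,0.17,0,0],[1,-0.49,0.17,0,0],[1,-0.49,0.17,0,0],[1,-0.49,0.17,0,0],[1,-0.2,0.1,0,0],[1,0,0,0,0]])

```text
time: 14.9
ee_pos: [0.5041, 0.0249, 0.2807]
eef_rot: [0.837, 0.547, 0.016, 0.001]
ft_force: [0.0, 0.5, -0.6]
width: 0.0216
```

```bash
python3 c.py 6 knob_mid stem_mid dauber_tip; python3 f.py [.5114,.0604,.265]
```

```text
[0.5041 0.0249 0.2807] yaw 66.36935408992655 14.9 0.021609193768232747 F [ 0.0484  0.5168 -0.6339]
knob_mid [275.8 135.2] 0.91 [0.4834 0.0705 0.075 ]
stem_mid [273.8 163.4] 0.79 [0.5113 0.0567 0.075 ]
dauber_tip [ 76.9 148.7] 0.98 [ 0.4064 -0.1657  0.01  ]
dauber_tip [248.6 185.5] 0.59 [0.5407 0.015  0.01  ]
15.1 pos [0.5045 0.0284 0.2807] yaw 66.61981529068764 zaxis [ 0.0278  0.017  -0.9995] F [ 0.533  -0.7178 -1.0904] w 0.021171418869950713
units [ 1.0567 -0.2219  0.5476]
```

View pics/w6.png

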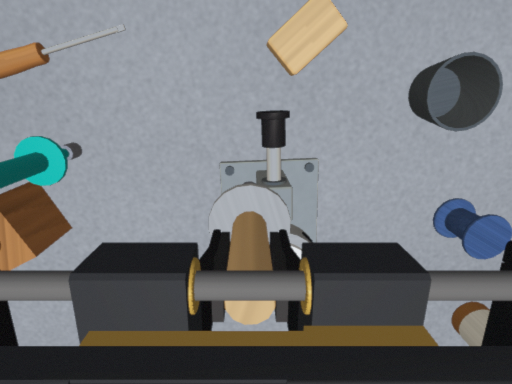

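The knob is at (274,131), the stem runs from (274,147) to (274,172), and the pot still stands upright at (456,92). The dauber is about 30 mm to the left of the stem.

```bash
python3 - <<'E'
from h import *
np.set_printoptions(precision=4,suppress=True)
c=cam('wrist')
a,b=at_z('wrist',(220.5,162.5),.012,c),at_z('wrist',(318,158.5),.012,c); th=np.arctan2(*(b-a)[[1,0]]); u=np.array([np.sin(th),-np.cos(th),0]); m=(a+b)/2
print('corners',np.linalg.norm(a-b),np.degrees(th),'knob',m-44*u/1e3,'stem',m-9*u/1e3)
print('knob top',at_z('wrist',(274,131),.088,c),'stem',at_z('wrist',(274,160),.083,c),'flange',at_z('wrist',(273,114),.093,c))
print('knob/stem junction',at_z('wrist',(274,147),.083,c), 'housing top',at_z('wrist',(275,180),.098,c))
p=read_state()['ee_pos']; print('collar',at_z('wrist',(249,221),p[2]-.0514,c),p)
E
python3 f.py [.5114,.0604,.265]
```

```text
corners 0.12760516283246517 68.65137644587254 knob [0.4794 0.0731 0.012 ] stem [0.512  0.0604 0.012 ]
knob top [0.4768 0.0732 0.088 ] stem [0.5062 0.0617 0.083 ] flange [0.46   0.0784 0.093 ]
knob/stem junction [0.4932 0.0671 0.083 ] housing top [0.5231 0.0544 0.098 ]
collar [0.5046 0.0288 0.2293] [0.5045 0.0284 0.2807]
15.1 pos [0.5045 0.0284 0.2807] yaw 66.61981529068764 zaxis [ 0.0278  0.017  -0.9995] F [ 0.533  -0.7178 -1.0904] w 0.021171418869950713
units [ 1.0567 -0.2219  0.5476]
```

Call:
carry_out(rows=[[1,0.25,-0.08,0,-0.2],[1,0.25,-0.08,0.1,-0.2],[1,0.25,-0.08,0.2,0],[1,0.2,-0.03,0.2,0],[1,0,0,0,0],[1,0,0,0,0]])

```text
time: 15.6
ee_pos: [0.5081, 0.0665, 0.2637]
eef_rot: [0.823, 0.568, 0.016, 0.0]
ft_force: [0.2, 0.7, -0.8]
width: 0.0214
```

```bash
python3 f.py [.5095,.060,.225]
```

```text
15.6 pos [0.5081 0.0665 0.2637] yaw 69.30053868077631 zaxis [ 0.0263  0.017  -0.9995] F [ 0.1613  0.6935 -0.8289] w 0.021353041882984775
units [-0.2187  0.0968  1.2885]
```

Call:
carry_out(rows=[[1,-0.2,0.08,0.2,0.2],[1,0,0,0.3,0],[1,0,0,0.3,0],[1,0,0,0.3,0],[1,0,0,0,0],[1,0,0,0,0]])

```text
time: 16.1
ee_pos: [0.5087, 0.0586, 0.2261]
eef_rot: [0.829, 0.56, 0.015, 0.0]
ft_force: [0.3, 0.2, -0.1]
width: 0.0216
```

```bash
python3 f.py [.5095,.060,.213]
```

```text
16.1 pos [0.5087 0.0586 0.2261] yaw 68.07682929283153 zaxis [ 0.0249  0.016  -0.9996] F [ 0.3187  0.2104 -0.0577] w 0.0216271921534528
units [0.0424 0.0007 0.4384]
```

Call:
carry_out(rows=[[1,0.03,0,0.2,0],[1,0,0,0.15,0],[1,0,0,0.07,0],[1,0,0,0.05,0]])

```text
time: 16.43
ee_pos: [0.5099, 0.0597, 0.2114]
eef_rot: [0.829, 0.559, 0.015, 0.001]
ft_force: [-0.6, -0.9, 12.5]
width: 0.0214
```

```bash
python3 f.py [.5095,.060,.213]
```

```text
16.4333 pos [0.5099 0.0597 0.2114] yaw 68.05712782028817 zaxis [ 0.0262  0.0164 -0.9995] F [-0.5745 -0.9471 12.5068] w 0.021449921291050097
units [ 0.0062 -0.0165 -0.0518]
```

Call:
carry_out(rows=[[1,0,0,0,0],[1,0,0,0,0],[1,0,0,-0.3,0],[1,0,0,-0.4,0],[1,0,0,-0.4,0],[1,0,0,-0.4,0],[1,0,0,-0.4,0],[1,0,0,-0.3,0],[1,0,0,0,0]])

```text
time: 17.18
ee_pos: [0.5084, 0.0585, 0.284]
eef_rot: [0.829, 0.559, 0.016, 0.001]
ft_force: [-0.4, -0.1, -1.2]
width: 0.0217
```

```bash
python3 f.py [.4615,-.2750,.29]
```

```text
17.1833 pos [0.5084 0.0585 0.284 ] yaw 68.05770153973009 zaxis [ 0.0281  0.0169 -0.9995] F [-0.401  -0.0552 -1.2052] w 0.021684038479617616
units [-10.8871   2.714   -0.4313]
```

Call:
carry_out(rows=[[1,-0.3,0.08,-0.1,0],[1,-0.5,0.13,-0.1,0],[1,-0.5,0.13,-0.1,0],[1,-0.5,0.13,-0.1,0],[1,-0.5,0.13,0,0],[1,-0.5,0.13,0,0],[1,-0.5,0.13,0,0],[1,-0.5,0.13,0,0],[1,-0.5,0.13,0,0],[1,-0.5,0.13,0,0],[1,-0.5,0.13,0,0],[1,-0.5,0.13,0,0],[1,-0.5,0.13,0,0],[1,-0.5,0.13,0,0],[1,-0.5,0.13,0,0],[1,-0.5,0.13,0,0],[1,-0.5,0.13,0,0],[1,-0.5,0.13,0,0],[1,-0.3,0.1,0,0],[1,0,0,0,0]])

```text
time: 18.85
ee_pos: [0.4598, -0.2476, 0.2838]
eef_rot: [0.83, 0.557, 0.011, -0.002]
ft_force: [-0.3, -0.0, -0.5]
width: 0.0213
```

```bash
python3 f.py [.4615,-.2750,.26]
```

```text
18.85 pos [ 0.4598 -0.2476  0.2838] yaw 67.70536290079073 zaxis [ 0.0169  0.016  -0.9997] F [-0.3403 -0.0022 -0.4914] w 0.02133670646361098
units [-0.8417  0.3914  0.7794]
```

Call:
carry_out(rows=[[1,-0.25,0.12,0,0],[1,-0.25,0.12,0,0],[1,-0.25,0.12,0.1,0],[1,-0.1,0.05,0.2,0],[1,0,0,0.3,0],[1,0,0,0.2,0],[1,0,0,0,0],[1,0,0,0,0]])

```text
time: 19.52
ee_pos: [0.4601, -0.2754, 0.255]
eef_rot: [0.831, 0.557, 0.01, -0.004]
ft_force: [0.1, -0.2, -0.4]
width: 0.0211
```

```bash
python3 c.py 7 stand; python3 f.py [.4625,-.2750,.235]
```

```text
[ 0.4601 -0.2754  0.255 ] yaw 67.68385314592601 19.5167 0.021134539505791798 F [ 0.1009 -0.1887 -0.382 ]
stand [245.2 168.6] 0.84 [ 0.4666 -0.2785  0.    ]
stand [242.4 189.1] 0.66 [ 0.4901 -0.2922  0.    ]
19.6167 pos [ 0.4604 -0.2754  0.2554] yaw 67.7045517236618 zaxis [ 0.0135  0.018  -0.9997] F [-0.3816 -0.2919 -0.7428] w 0.020855596779135458
units [0.0233 0.0579 0.68  ]
```

View pics/w7.png

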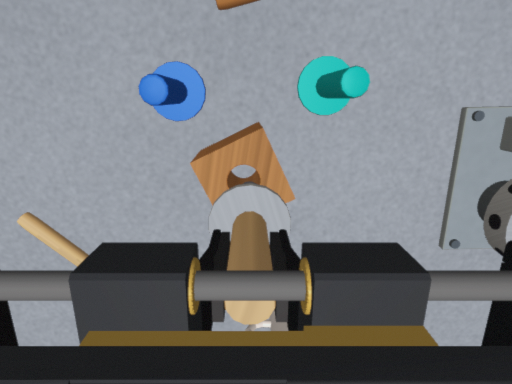

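The hole shows in the stand at columns 228–261, top edge at row 164, so its centre is near (244,180). The collar is at (249,222).

```bash
python3 - <<'E'
from h import *
np.set_printoptions(precision=4,suppress=True)
c=cam('wrist'); print('hole',at_z('wrist',(244.3,180),.085,c))
p=read_state()['ee_pos']; print('collar',at_z('wrist',(249.3,222),p[2]-.0514,c),p)
E
python3 f.py [.4625,-.2770,.235]
```

```text
hole [ 0.4605 -0.2777  0.085 ]
collar [ 0.4605 -0.275   0.204 ] [ 0.4604 -0.2754  0.2554]
19.6167 pos [ 0.4604 -0.2754  0.2554] yaw 67.7045517236618 zaxis [ 0.0135  0.018  -0.9997] F [-0.3816 -0.2919 -0.7428] w 0.020855596779135458
units [-0.0384  0.0832  0.6788]
```

Call:
carry_out(rows=[[1,-0.04,0.06,0.2,0],[1,0,0,0.3,0],[1,0,0,0.3,0],[1,0,0,0.3,0],[1,0,0,0.2,0],[1,0,0,0,0]])

```text
time: 20.12
ee_pos: [0.4628, -0.2758, 0.2126]
eef_rot: [0.83, 0.558, 0.011, -0.003]
ft_force: [-0.3, 0.4, -0.2]
width: 0.0213
```

```bash
python3 f.py [.4615,-.2765,.15]
```

```text
20.1167 pos [ 0.4628 -0.2758  0.2126] yaw 67.78156006509907 zaxis [ 0.0148  0.0182 -0.9997] F [-0.3199  0.3974 -0.1719] w 0.021311729974864912
units [-0.0842 -0.0455  2.085 ]
```

Call:
carry_out(rows=[[1,-0.03,-0.02,0.3,0],[1,0,0,0.3,0],[1,0,0,0.3,0],[1,0,0,0.3,0],[1,0,0,0.3,0],[1,0,0,0.3,0],[1,0,0,0.15,0],[1,0,0,0,0]])

```text
time: 20.78
ee_pos: [0.4622, -0.2752, 0.1468]
eef_rot: [0.83, 0.557, 0.011, -0.004]
ft_force: [-0.4, -0.5, -1.1]
width: 0.0215
```

```bash
python3 f.py [.4625,-.2760,.14]
```

```text
20.7833 pos [ 0.4622 -0.2752  0.1468] yaw 67.76741601919723 zaxis [ 0.0132  0.0183 -0.9997] F [-0.4292 -0.4619 -1.0795] w 0.0214935758487901
units [-0.0263  0.0199  0.2256]
```

Call:
carry_out(rows=[[1,0,0,0.12,0],[1,0,0,0.08,0],[1,0,0,0.04,0],[1,0,0,0.04,0],[1,0,0,0,0]])

```text
time: 21.2
ee_pos: [0.4633, -0.2755, 0.1399]
eef_rot: [0.83, 0.557, 0.012, -0.003]
ft_force: [-0.1, -0.3, -1.1]
width: 0.0214
```

```bash
python3 f.py [.4625,-.2760,.139]
```

```text
21.2 pos [ 0.4633 -0.2755  0.1399] yaw 67.76914883300199 zaxis [ 0.0153  0.0185 -0.9997] F [-0.1165 -0.2588 -1.1023] w 0.02143224800415795
units [-0.025  -0.0177  0.0306]
```

Call:
carry_out(rows=[[1,0,0,0.05,0],[1,0,0,0.05,0],[1,0,0,0,0]])

```text
time: 21.45
ee_pos: [0.4644, -0.276, 0.1399]
eef_rot: [0.83, 0.557, 0.013, -0.003]
ft_force: [0.5, 0.0, -0.7]
width: 0.0215
```

```bash
python3 f.py [.4625,-.2760,.139]
```

```text
21.45 pos [ 0.4644 -0.276   0.1399] yaw 67.77415356713723 zaxis [ 0.0187  0.0191 -0.9996] F [ 0.4657  0.0117 -0.6835] w 0.02149292117827313
units [-0.0259 -0.0596  0.0299]
```

Call:
carry_out(rows=[[1,0,-0.03,0.15,0],[1,0,0,0.05,0]])

```text
time: 21.62
ee_pos: [0.4669, -0.2768, 0.1387]
eef_rot: [0.83, 0.558, 0.016, -0.0]
ft_force: [-4.9, 2.3, 7.8]
width: 0.0213
```

```bash
python3 f.py [.4625,-.2760,.139]
```

```text
21.6167 pos [ 0.4669 -0.2768  0.1387] yaw 67.81080349556686 zaxis [ 0.0268  0.018  -0.9995] F [-4.8539  2.3389  7.7811] w 0.02132897405743757
units [-0.0301 -0.1471 -0.0125]
```

Call:
carry_out(rows=[[1,0.03,-0.12,0,0],[0.2,0,0,0,0],[-1,0,0,0,0],[-1,0,0,0,0],[-1,0,0,0,0],[-1,0,0,0,0],[-1,0,0,0,0],[-1,0,0,0,0],[-1,0,0,0,0],[-1,0,0,0,0],[-1,0,0,0,0]])

```text
time: 22.53
ee_pos: [0.4643, -0.2746, 0.1381]
eef_rot: [0.83, 0.558, 0.016, 0.001]
ft_force: [-0.1, 0.2, -0.5]
width: 0.0796
```

```bash
python3 c.py 8 dauber_grip; python3 f.py [.4625,-.2760,.25]; python3 -c "
import cv2;from h import camera
cv2.imwrite('pics/s8.png',cv2.resize(camera('scene')[80:200,110:340],None,fx=3.4,fy=3.4,interpolation=2))"
```

```text
[ 0.4643 -0.2746  0.1381] yaw 67.83327037747725 22.5333 0.07963822109082808 F [-0.1037  0.1745 -0.5361]
dauber_grip [250.1 266.2] 0.97 [ 0.4644 -0.2752  0.145 ]
dauber_grip [95.4 73.4] 0.73 [ 0.3586 -0.2997  0.145 ]
dauber_grip [418.7  64. ] 0.67 [ 0.4049 -0.1762  0.145 ]
22.6333 pos [ 0.4643 -0.2746  0.1381] yaw 67.83085680618736 zaxis [ 0.0278  0.0174 -0.9995] F [-0.5029  0.3049 -0.1448] w 0.08420771854992765
units [ 0.0337  0.0333 -3.7292]
```

View pics/w8.png

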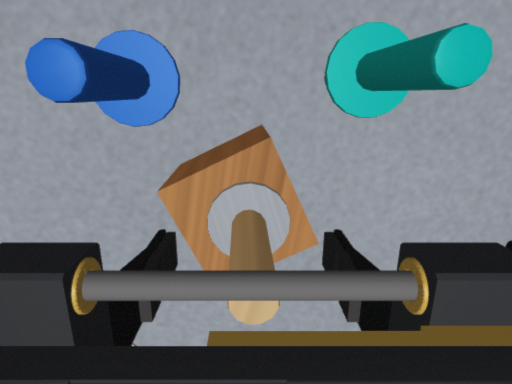

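The dauber stands in the stand with its collar (249,222) on the block, and the fingers are open and clear on both sides. I'll retreat upward now.

Call:
carry_out(rows=[[-1,0,0,-0.3,0],[-1,0,0,-0.4,0],[-1,0,0,-0.4,0],[-1,0,0,-0.4,0],[-1,0,0,-0.5,0],[-1,0,0,-0.5,0],[-1,0,0,-0.5,0],[-1,0,0,-0.5,0],[-1,0,0,-0.4,0],[-1,0,0,0,0]])

```text
time: 23.52
ee_pos: [0.4599, -0.2788, 0.2703]
eef_rot: [0.831, 0.556, 0.018, 0.003]
ft_force: [1.2, -0.5, -0.0]
width: 0.0866
```

```bash
python3 c.py 9 stand dauber_grip
python3 - <<'E'
from h import *
c=cam('wrist'); m=cv2.imread('pics/w9.png')
a=m[90:290,150:350]; s=camera('scene')[85:195,110:220]
cv2.imwrite('pics/j9.png',np.hstack([cv2.resize(a,(400,400)),cv2.resize(s,(400,400),interpolation=2)]))
E
python3 f.py [.479,.073,.25]
```

```text
[ 0.4599 -0.2788  0.2703] yaw 67.63035719922594 23.5167 0.08656683757910512 F [ 1.2066 -0.4582 -0.0033]
stand [245.7 160. ] 0.71 [ 0.4643 -0.2787  0.    ]
dauber_grip [253.9 192.9] 0.81 [ 0.466  -0.2741  0.145 ]
dauber_grip [341.7  78.2] 0.65 [ 0.4044 -0.1732  0.145 ]
dauber_grip [169.7  87.9] 0.61 [ 0.359  -0.3028  0.145 ]
23.7167 pos [ 0.4589 -0.2776  0.2663] yaw 67.66007425608656 zaxis [ 0.0275  0.017  -0.9995] F [ 0.3078 -0.2579 -0.4522] w 0.0869531999603661
units [11.0469 -3.8389  0.762 ]
```

View pics/j9.png

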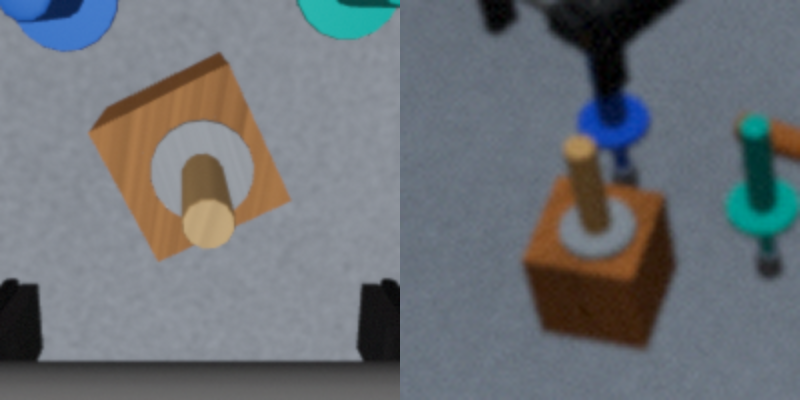

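The dauber's collar lies flat on the block with no gap. Next I go to the knob.

Call:
carry_out(rows=[[-1,0.35,-0.12,0,0],[-1,0.55,-0.19,0,0],[-1,0.55,-0.19,0,0],[-1,0.55,-0.19,0,0],[-1,0.55,-0.19,0,0],[-1,0.55,-0.19,0,0],[-1,0.55,-0.19,0,0],[-1,0.55,-0.19,0,0],[-1,0.55,-0.19,0,0],[-1,0.55,-0.19,0,0],[-1,0.55,-0.19,0,0],[-1,0.55,-0.19,0,0],[-1,0.55,-0.19,0,0],[-1,0.55,-0.19,0,0],[-1,0.55,-0.19,0,0],[-1,0.55,-0.19,0,0],[-1,0.55,-0.19,0,0],[-1,0.55,-0.19,0,0],[-1,0.4,-0.14,0,0],[-1,0,0,0,0]])

```text
time: 25.38
ee_pos: [0.4674, 0.0583, 0.2519]
eef_rot: [0.831, 0.556, 0.0, -0.006]
ft_force: [-0.2, 0.7, 0.1]
width: 0.0869
```

```bash
python3 f.py [.479,.073,.20]
```

```text
25.3833 pos [0.4674 0.0583 0.2519] yaw 67.50315370514664 zaxis [-0.0063  0.0107 -0.9999] F [-0.2019  0.7137  0.0644] w 0.08685506659063501
units [0.5876 0.1858 1.7335]
```

Call:
carry_out(rows=[[-1,0.2,0.06,0.2,0],[-1,0.2,0.06,0.3,0],[-1,0.15,0.06,0.4,0],[-1,0,0,0.4,0],[-1,0,0,0.4,0],[-1,0,0,0.2,0],[-1,0,0,0,0],[-1,0,0,0,0]])

```text
time: 26.05
ee_pos: [0.4786, 0.0683, 0.1856]
eef_rot: [0.833, 0.553, -0.003, -0.006]
ft_force: [-0.6, -0.4, 0.3]
width: 0.0871
```

```bash
python3 c.py 10 knob_mid stem_mid seat; python3 f.py [.479,.073,.07]
```

```text
[0.4786 0.0683 0.1856] yaw 67.20846412942883 26.05 0.08711825797720608 F [-0.5662 -0.3801  0.2968]
knob_mid [251.4 201.5] 0.72 [0.4814 0.0683 0.075 ]
stem_mid [254.  234.6] 0.98 [0.5099 0.0589 0.075 ]
stem_mid [251.8 266.5] 0.54 [0.5374 0.0453 0.075 ]
seat [252.1 313. ] 0.82 [0.5817 0.027  0.075 ]
26.25 pos [0.4791 0.0688 0.1868] yaw 67.2469632338053 zaxis [-0.0101  0.0077 -0.9999] F [0.1775 0.4704 0.7717] w 0.08665024453419434
units [ 0.1147 -0.0086  3.8932]
```

View pics/w10.png

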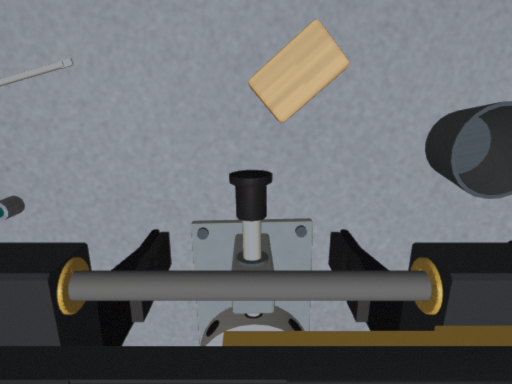

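The knob is at columns 236–266 and rows 185–219, with its flange at row 178 and the stem at (252,238). The plate edge is nearly level in the image, so the yaw matches. There is nothing below the fingers.

```bash
python3 - <<'E'
from h import *
np.set_printoptions(precision=4,suppress=True)
c=cam('wrist')
a,b=at_z('wrist',(193,222),.012,c),at_z('wrist',(312.5,219.5),.012,c); th=np.arctan2(*(b-a)[[1,0]]); u=np.array([np.sin(th),-np.cos(th),0]); m=(a+b)/2
print(np.degrees(th),'knob',m-44*u/1e3,np.linalg.norm(a-b))
print('knob/stem end',at_z('wrist',(251,219),.080,c),'flange outer',at_z('wrist',(251,172),.093,c), 'flange/knob', at_z('wrist',(251,185),.090,c))
E
python3 f.py [.479,.0725,.07]
```

```text
68.40657634774438 knob [0.4796 0.0713 0.012 ] 0.1274226765127106
knob/stem end [0.4951 0.0632 0.08  ] flange outer [0.4554 0.0797 0.093 ] flange/knob [0.4656 0.0754 0.09  ]
26.25 pos [0.4791 0.0688 0.1868] yaw 67.2469632338053 zaxis [-0.0101  0.0077 -0.9999] F [0.1775 0.4704 0.7717] w 0.08665024453419434
units [ 0.0993 -0.0022  3.8931]
```

Call:
carry_out(rows=[[-1,0.05,0,0.3,-0.1],[-1,0,0,0.4,-0.1],[-1,0,0,0.4,0],[-1,0,0,0.4,0],[-1,0,0,0.4,0],[-1,0,0,0.4,0],[-1,0,0,0.2,0],[-1,0,0,0,0]])

```text
time: 26.92
ee_pos: [0.4812, 0.0726, 0.1089]
eef_rot: [0.826, 0.563, 0.002, -0.005]
ft_force: [-0.8, -0.2, 0.2]
width: 0.0871
```

```bash
python3 f.py [.479,.0705,.07]
```

```text
26.9167 pos [0.4812 0.0726 0.1089] yaw 68.5559896159504 zaxis [-0.0032  0.0111 -0.9999] F [-0.8188 -0.216   0.2046] w 0.08712857367765657
units [-0.1044 -0.0332  1.2971]
```

Call:
carry_out(rows=[[-1,-0.1,-0.03,0.3,0],[-1,0,0,0.3,0],[-1,0,0,0.3,0],[-1,0,0,0.25,0],[-1,0,0,0.1,0],[-1,0,0,0,0]])

```text
time: 27.42
ee_pos: [0.4797, 0.0707, 0.0686]
eef_rot: [0.826, 0.563, 0.003, -0.005]
ft_force: [0.5, 0.2, 0.4]
width: 0.0869
```

```bash
python3 f.py [.479,.0705,.07]; python3 c.py 11 knob_mid stem_mid
```

```text
27.4167 pos [0.4797 0.0707 0.0686] yaw 68.59088767877088 zaxis [-0.0012  0.0118 -0.9999] F [0.5344 0.1996 0.4384] w 0.08690533943265415
units [-0.0133 -0.0206 -0.0458]
[0.4797 0.0707 0.0686] yaw 68.59088767877088 27.4167 0.08690533943265415 F [0.5344 0.1996 0.4384]
knob_mid [246. 270.] 0.93 [0.4814 0.0673 0.075 ]
knob_mid [247.5 327.3] 0.56 [0.5127 0.0558 0.075 ]
stem_mid [246.3 329.8] 0.58 [0.514  0.0546 0.075 ]
```

Call:
carry_out(rows=[[1,0,0,0,0],[1,0,0,0,0],[1,0,0,0,0],[1,0,0,0,0],[1,0,0,0,0],[1,0,0,0,0],[1,0,0,0,0],[1,0,0,0,0],[1,0,0,0,0],[1,0,0,0,0],[1,0,0,0,0],[1,0,0,0,0],[1,0,0,0,0],[1,0,0,0,0]], force=50)

```text
time: 28.73
ee_pos: [0.4806, 0.0689, 0.0712]
eef_rot: [0.826, 0.563, 0.003, -0.004]
ft_force: [-0.7, -0.3, 1.1]
width: 0.0246
```

```bash
python3 f.py [.479,.0705,.07]
```

```text
28.7333 pos [0.4806 0.0689 0.0712] yaw 68.52140757493686 zaxis [ 0.0006  0.011  -0.9999] F [-0.6722 -0.2808  1.1457] w 0.02459406074342855
units [ 0.0284 -0.0693  0.0417]
```

Call:
carry_out(rows=[[1,0,-0.15,0,0],[1,0,-0.15,0,0],[1,0,-0.15,0,0],[1,0,-0.15,0,0],[1,0,-0.15,0,0]])

```text
time: 29.15
ee_pos: [0.4656, 0.0749, 0.0713]
eef_rot: [0.827, 0.562, 0.009, 0.001]
ft_force: [10.7, -2.8, -8.9]
width: 0.0248
```

```bash
python3 f.py [.4564,.0784,.0712]
```

```text
29.15 pos [0.4656 0.0749 0.0713] yaw 68.40764940741973 zaxis [ 0.0157  0.0074 -0.9998] F [10.6953 -2.7762 -8.9175] w 0.024815758739051137
units [-0.0027 -0.3281  0.0006]
```

Call:
carry_out(rows=[[1,0,-0.18,0.03,0],[1,0,-0.18,0.03,0],[1,0,-0.18,0.02,0],[1,0,-0.18,0.02,0]])

```text
time: 29.48
ee_pos: [0.4563, 0.0786, 0.0715]
eef_rot: [0.828, 0.561, 0.018, 0.01]
ft_force: [31.0, -10.0, -25.4]
width: 0.0246
```

```bash
python3 f.py [.4564,.0784,.0712]
```

```text
29.4833 pos [0.4563 0.0786 0.0715] yaw 68.21973175698143 zaxis [ 0.0409  0.0036 -0.9992] F [ 31.0017  -9.9806 -25.4379] w 0.0246132939721405
units [-0.0046  0.005   0.0101]
```

Call:
carry_out(rows=[[1,0,-0.13,0.06,0],[1,0,-0.13,0.06,0]])

```text
time: 29.65
ee_pos: [0.4567, 0.0785, 0.0711]
eef_rot: [0.828, 0.559, 0.024, 0.015]
ft_force: [8.6, -9.9, 13.0]
width: 0.0251
```

```bash
python3 f.py [.4564,.0784,.0712]; python3 -c "
from h import *
c=cam('wrist'); m=camera('wrist'); cv2.imwrite('pics/w12.png',m); print(camera_info('wrist')['cx'])
print([(r['xy'],r['conf']) for r in pinpoint('knob_mid','wrist')]); s=camera('scene')[60:340,90:420]
cv2.imwrite('pics/j12.png',np.hstack([cv2.resize(m,(400,300)),cv2.resize(s,(400,340))[:300]]))
cv2.imwrite('pics/j12.png',np.hstack([cv2.resize(m[120:384],(400,380),interpolation=2),cv2.resize(s,(400,380))]))
"; python3 f.py [.4564,.0784,.0712]
```

```text
29.65 pos [0.4567 0.0785 0.0711] yaw 68.08325855764542 zaxis [ 0.0574  0.0017 -0.9984] F [ 8.5825 -9.8757 13.0413] w 0.025112785862232614
units [-0.0068 -0.0069 -0.0055]
249.431997051934
[([251.1, 263.4], 0.76)]
29.8 pos [0.4565 0.0785 0.071 ] yaw 68.07846445611452 zaxis [ 0.0569  0.002  -0.9984] F [ 9.7368 -9.5941  8.6875] w 0.02458406625566139
units [-0.0058 -0.0009 -0.0054]
```

View pics/j12.png

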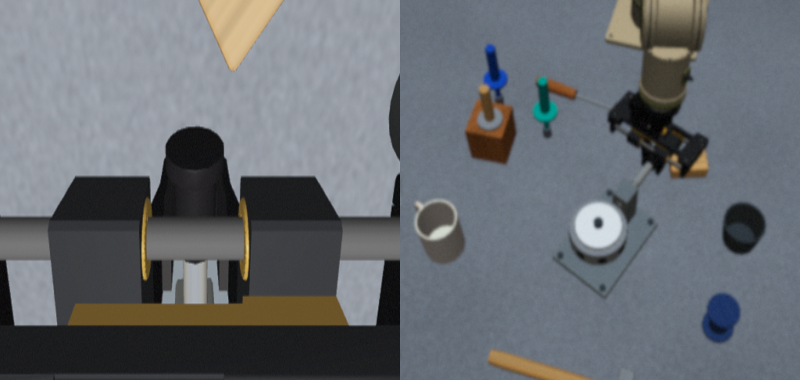

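Call:
carry_out(rows=[[1,0,-0.17,0.05,0]])

```text
time: 29.88
ee_pos: [0.4564, 0.0786, 0.0712]
eef_rot: [0.829, 0.558, 0.028, 0.018]
ft_force: [22.1, -11.4, -6.4]
width: 0.0248
```

```bash
python3 -c "
from h import *
for k in range(4): camera('top'); s=read_state(); print(s['ee_pos'],s['ft_force'],s['width'])"; python3 f.py [.4564,.0784,.0712]
```

```text
[0.45631304 0.07865639 0.07120882] [ 16.72339306 -10.97308368   0.62638696] 0.02515950876278233
[0.45628929 0.07861549 0.07120662] [ 16.90007227 -10.83311101  -1.24175317] 0.02472097683018693
[0.45631362 0.07865774 0.07122966] [ 16.37338815 -10.04250329  -0.06019909] 0.024698153869478517
[0.45630547 0.07864297 0.07120218] [ 16.04470243 -11.00208097   1.06280401] 0.024553684237104172
30.0833 pos [0.4563 0.0786 0.0712] yaw 67.96793351623889 zaxis [ 0.0661  0.0012 -0.9978] F [ 16.0447 -11.0021   1.0628] w 0.024553684237104172
units [-0.0063  0.006   0.0003]
```

```bash
python3 -c "
from h import *
print(close_job())"
```

```text
the job is handed in; nothing more can be done
None
```

The job is done and handed in at about 30 s. The arm is still gripping the knob and holding the plunger fully back.

- **Oil dip:** the felt went down to about 9 mm above the bench inside the pot, without any contact force. The pot was still upright in the last pictures.
- **Dab:** the felt met the stem at the expected height, with about 12 N, while the plunger was still seated. I did not view the contact itself.
- **Dauber back in its stand:** it went in with about 8 N of contact at the end. The pictures show its collar lying flat on the block.
- **Knob pull:** the knob came back 26 mm, judged from the gripper's movement, and the force rose sharply at the stop. The last reading was a steady pull of about 19 N along the plunger axis, against 12.5 N of spring at the stop. The opening was about 25 mm on the 26 mm knob. I did not see the pin clear of its hole.
- **Other things:** the mug, spool, wax block and the blue and turquoise look-alikes were not touched and look unmoved.

**What went less well:** the arm drifted sideways by up to about 20 mm on fast moves, so I made several corrections and worked in smaller steps. The tool also built up a tilt, about 4° at the end.

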